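Clear the bench scale and release its transport lock

ROBOT

A 7-joint arm with a two-finger parallel gripper is mounted at the origin on the work surface. World frame = base frame: x ahead of the robot, y to its left, z up, the work surface at z = 0. Lengths are in m, angles in rad, forces in N, time in s.
With the tool pointing down it reaches from about 0.375 to 0.925 m from the base axis. Payload 3.1 kg.
Tool frame: the origin (TCP) lies between the finger pads; the fingertips stand 19 mm ahead of it and the grasp point (between the pads) is the TCP; z points along the fingers, y is the line along which they close (so a half turn about z gives the same grasp; the last joint's range is limited). The gripper opens to 85 mm and grips with 20 to 120 N. Pads are 22 mm wide; open, the fingers measure 114 mm over their backs; the gripper's body (76 mm by 85 mm) begins 54 mm behind the grasp point. The pads swing forward as they close: fully open they stand 13 mm farther back than shut.
Start: joints at [1.07, 0.383, 0.044, 1.598, -0.018, 1.161, -0.05], TCP at [0.255, -0.598, 0.25] pointing down, gripper open.
Joint ranges: [-2.61, 2.61], [-0.41, 2.15], [-1.48, 1.57], [0, 2.5], [-1.57, 4.71], [0.05, 1.97], [-2.85, 2.85]. Speed limits (rad/s): [2.79, 2.79, 3.14, 3.14, 3.14, 3.14, 3.14].

INTERFACE

Orientations are given as a unit quaternion [x, y, z, w].
In Python, from bench import move_ptp, movel, move_j, move_gripper, pause, inverse_kinematics, read_camera, camera_params, MotionError, sign_off, look_for, tip_of, read_time_s, read_qpos, read_joint_vel, read_effort, read_eef_pos, read_tcp_rot, read_ft_force, read_ft_torque, read_finger_gap, read_grasp_force gives the robot as it stands. Calls block until the motion is done:
- move_ptp(position, orientation): joint-space move of the TCP to a pose.
- movel(position, orientation=None, speed=0.15): straight line of the TCP; orientation=None keeps the orientation; speed is the mean speed in m/s.
- move_j(angles): joint-space move.
- move_gripper(opening, effort=None): finger opening in m; effort is the grip in N (None keeps the last); returns when the fingers have stopped.
- pause(seconds).
- inverse_kinematics(position, orientation): joint angles nearest the present ones, or None.
- read_camera(name): name is "scene" or "side" or "wrist"; returns the picture (480x640x3 uint8, red, green, blue); there is no depth.
- camera_params(name): a dict with "K" (3x3 intrinsics, pixels), "dist_coeffs" ([k1, k2, p1, p2, k3] as OpenCV has them; the pictures are not rectified), "camera_from_world" (4x4, takes a point from world to camera coordinates). Camera axes: x right, y down, z forward; pixel columns grow to the right and rows downward; lengths in m; the calibration is good to about 2 mm. A picture is of the moment at which its call begins: read the wrist's pose just before it. camera_params takes no time and is no camera call; for the wrist camera it gives the pose at the moment of the call.
A pose or a line that the arm cannot do raises MotionError and nothing moves.
- sign_off(): hands the job in; it is judged then, once.
Trained networks look in the newest picture that a camera, given by its name, has taken for a name from the list of things; names that differ only in an ending like _2 or _b are one class to them, and where a whole thing is asked for, a point or a joint stands for the part that bears it (a point fixed in the world has none). Each returns a list of dicts, best first, with "confidence" (0 to 1); they miss things now and then, are a little off and sometimes report something else, mostly with a low value. They report only what shows in the picture. A call takes as long as a camera call. They do not tell look-alikes from the thing itself.
- look_for(camera, name): "at" ([column, row] in pixels, amid what is visible of it).
- tip_of(camera, name): "at" ([column, row] in pixels: a listed point, or the origin of a listed thing).
Readings, each from a call of its own:
- read_time_s(): time.
- read_qpos(): joint angles.
- read_joint_vel(): joint speeds.
- read_effort(): joint torques, N m.
- read_eef_pos(): TCP position.
- read_tcp_rot(): TCP orientation.
- read_ft_force(): force on the tool from outside, world axes, zero at the start.
- read_ft_torque(): the same for the moment, N m.
- read_finger_gap(): finger opening in m.
- read_grasp_force(): force on a finger pad.
Only numpy, scipy, OpenCV 4.12 (cv2) and the standard library are available. Lean on these libraries where they do the work, as an engineer would, in place of code of your own. Each camera call takes 0.05 s, during which the arm holds its last target. There are 200 camera calls.

TASK

Get the bench scale ready for weighing: sweep all four red rubber chips off its metal weighing plate into the grey catch tray with the scraper block, never touching the chips with the fingers or leaning heavily on the plate, then stand the block back upright on its cork pad and let go. After that, slide the orange transport-lock grip fully home to its end stop on the green-dot side. Leave the collar clip, carabiner and grip trainer where they are.

Things in the scene. Friction and masses are not known exactly. Their poses are not given: they have to be found in the camera images.
- scale: White plastic bench scale, fixed. Origin: centre of its underside, on the table under the centre of the weighing plate. Its x axis points from the scale's front (control strip, nearest the robot) to its back; y to its left. The control strip spans x -150 to -84 mm, y -100 to 100 mm, its top 51 mm above the table. A green dot on the strip at x -117, y +68 mm.
- platform: Aluminium weighing plate of the scale, 180 (x) x 200 (y) x 8 mm, fixed on it. Origin: centre of its underside, axes as the scale's; its top surface is 8 mm above the origin, 65 mm above the table. Lips 4 mm thick and 8 mm high run along its front and back edges (x = -90 and +90 mm); the left and right edges (y = +-100 mm) are open.
- lock (a joint): Transport lock's slide, in m: 0 at the stop away from the green dot, 0.070 at the end stop on the green-dot side; grows along the scale's +y. Starts between 0 and 0.025, moves with about 2.5 N and stays where left.
- lock_grip (a point): Centre of the top of the orange lock grip, an upright block 28 (scale x) x 16 (scale y, the sliding direction) x 24 mm standing on the control strip 25 mm in front of the plate's front edge; this point is 76.5 mm above the table.
- block: Scraper block, standing on the cork pad: wooden grip part 130 (x) x 24 (y) mm on a black rubber sole 130 x 30 mm, 18 mm high; 68 mm high in all. Origin: centre of its underside. About 150 g.
- pad: Cork pad, 170 (x) x 110 (y) x 4 mm, fixed, beside the scale, across from the tray, its centre 180 mm from the scale's centre; axes as the scale's. Origin: centre of its underside. The block's centre is to lie over it.
- tray_in (a point): Centre of the inner floor (4 mm above the table) of the grey plastic catch tray, fixed at the left or right side of the scale: 200 (scale x) x 188 (scale y) x 28 mm outside, walls and floor 4 mm; its near wall is tucked 14 mm in under the plate's overhanging open edge. Axes as the scale's.
- chip1: Loose red rubber chip on the plate, 26 x 20 x 12 mm, about 12 g. Origin: centre of its underside.
- chip2: Loose red rubber chip on the plate, 26 x 20 x 12 mm, about 12 g. Origin: centre of its underside.
- chip3: Loose red rubber chip on the plate, 26 x 20 x 12 mm, about 12 g. Origin: centre of its underside.
- chip4: Loose red rubber chip on the plate, 26 x 20 x 12 mm, about 12 g. Origin: centre of its underside.
- clip: Black barbell collar clip lying on the table in front of the scale: ring 62 mm across, 28 mm high, two lugs to its -x. Origin: ring centre, underside. Leave alone.
- carabiner: Steel carabiner lying flat on the table behind the scale, 94 x 56 x 10 mm. Origin: centre of its underside. Leave alone.
- trainer: Chrome V-shaped grip trainer lying flat on the table behind the scale, about 145 x 96 x 24 mm. Origin: centre of its underside. Leave alone.
Mind the look-alikes: they are no part of the job. Leave any pink or white look-alike of the chip3 alone.

How it is judged:
By the outcome, as a careful person would: the job done as asked, in the order asked, and still so for the second after the job is handed in, with the robot touching nothing.
It also fails if it takes over 56 s, if anything falls off the work surface, if the arm or the gripper's body presses on something with over 40 N, if the wrist force passes 120 N, or if a joint passes its speed limit or range.

## Working session

There is one attempt and no reset: what is moved stays moved. The work goes in short steps, each a Python script; the robot and the scene stay as the last script left them, time stands still between calls to the robot, and variables do not carry over. Pictures are saved under pics/ and viewed, at most 10 in all, crops included, and the job is handed in when it is done.

```bash
ls; mkdir -p pics
cat > h.py <<'E'
import numpy as np, cv2
from bench import *
from scipy.spatial.transform import Rotation as R
def ray(cam,px,z,P=None):
    P=P or camera_params(cam)
    K=np.array(P["K"]);d=np.array(P["dist_coeffs"]);T=np.array(P["camera_from_world"])
    u=cv2.undistortPoints(np.array([[px]],float),K,d)[0,0]
    Rm=T[:3,:3];c=-Rm.T@T[:3,3];v=Rm.T@np.array([u[0],u[1],1])
    return c+v*(z-c[2])/v[2]
def snap(cam,name=None):
    im=read_camera(cam)
    if name: cv2.imwrite(f"pics/{name}.png",im[...,::-1])
    return im
E
python3 - <<'E'
from h import *
a=snap("scene","a");b=snap("side","b")
print(read_time_s(),read_tcp_rot())
Z=dict(platform=.057,lock_grip=.0765,block=.004,pad=0,tray_in=.004,chip1=.065,scale=0,clip=0)
for cam in("scene","side"):
    for n,z in Z.items():
        for r in tip_of(cam,n)[:6]:
            print(cam,n,np.round(r["at"]),round(r["confidence"],2),np.round(ray(cam,r["at"],z),3))
print(read_time_s())
E
```

```text
pics
0.1 [ 9.79772569e-01  2.00110449e-01 -3.09910494e-04 -1.19369243e-03]
scene platform [287. 270.] 0.69 [ 0.558 -0.007  0.057]
scene lock_grip [235. 216.] 0.6 [ 0.437 -0.023  0.077]
scene lock_grip [250. 270.] 0.24 [ 0.54  -0.057  0.077]
scene block [176. 350.] 0.63 [ 0.55  -0.199  0.004]
scene block [287. 293.] 0.58 [ 0.562 -0.012  0.004]
scene block [180. 343.] 0.31 [ 0.543 -0.188  0.004]
scene pad [177. 344.] 0.61 [ 0.539 -0.191  0.   ]
scene pad [287. 253.] 0.5 [0.494 0.033 0.   ]
scene tray_in [381. 242.] 0.64 [0.57  0.175 0.004]
scene tray_in [268. 285.] 0.55 [ 0.533 -0.028  0.004]
scene chip1 [251. 266.] 0.79 [ 0.527 -0.049  0.065]
scene chip1 [312. 276.] 0.71 [0.594 0.013 0.065]
scene chip1 [287. 254.] 0.66 [0.538 0.006 0.065]
scene chip1 [246. 194.] 0.6 [0.394 0.021 0.065]
scene scale [285. 291.] 0.93 [ 0.555 -0.012  0.   ]
scene scale [311. 280.] 0.64 [0.561 0.034 0.   ]
scene clip [204. 223.] 0.68 [ 0.352 -0.048  0.   ]
side lock_grip [429. 234.] 0.95 [ 0.44  -0.024  0.077]
side block [381. 180.] 0.72 [ 0.551 -0.191  0.004]
side pad [385. 186.] 0.75 [ 0.542 -0.184  0.   ]
side pad [375. 218.] 0.31 [ 0.537 -0.105  0.   ]
side pad [356. 244.] 0.24 [ 0.547 -0.039  0.   ]
side tray_in [293. 347.] 0.92 [0.568 0.17  0.004]
side chip1 [372. 217.] 0.75 [ 0.528 -0.04   0.065]
side chip1 [357. 242.] 0.69 [0.532 0.014 0.065]
side chip1 [483. 335.] 0.67 [0.34  0.108 0.065]
side chip1 [318. 231.] 0.66 [0.59  0.014 0.065]
side chip1 [344. 210.] 0.57 [ 0.57  -0.04   0.065]
side chip1 [431. 388.] 0.57 [0.384 0.202 0.065]
side scale [345. 261.] 0.94 [ 0.553 -0.001  0.   ]
side clip [485. 274.] 0.7 [ 0.351 -0.05   0.   ]
side clip [357. 244.] 0.4 [ 0.545 -0.039  0.   ]
0.9
```

View pics/a.png

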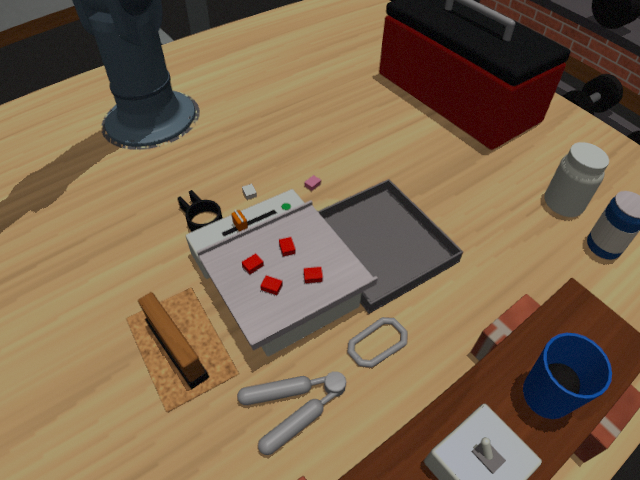

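View pics/b.png

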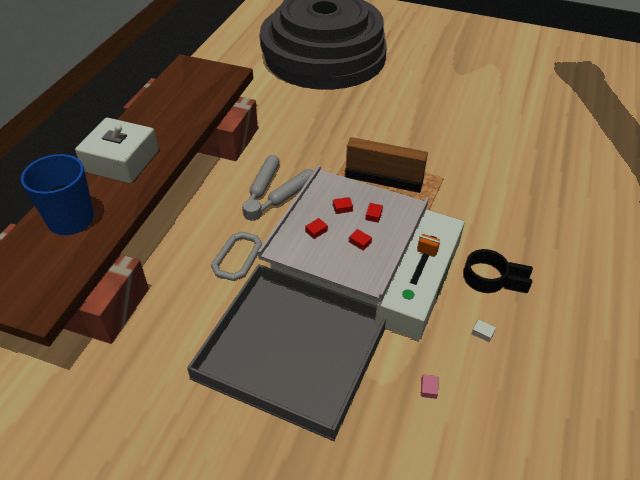

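The scene shows the scale mid-image, with the tray on its left (+y, green-dot side; ~[385,240]). The pad and block are on the right ([175,340]). Four red chips sit on the plate, and the pink and white decoys are on the table in front. Next I'll take a close wrist look above the block and plate.

```bash
cat >> h.py <<'E'
def q(yaw): return [np.cos(yaw/2),np.sin(yaw/2),0.,0.]
E
python3 - <<'E'
from h import *
for y in(-.078,-.078+np.pi): 
    j=inverse_kinematics([.55,-.1,.33],q(y)); print(None if j is None else np.round(j,2))
move_ptp([.53,-.1,.33],q(-.078)); 
P=camera_params("wrist"); a=snap("wrist","c"); np.save("P.npy",P,allow_pickle=True)
print(np.round(read_eef_pos(),3))
Z=dict(platform=.057,lock_grip=.0765,block=.004,pad=0,chip1=.065,tray_in=.004)
for n,z in Z.items():
    for r in tip_of("wrist",n)[:5]:
        print(n,np.round(r["at"]),round(r["confidence"],2),np.round(ray("wrist",r["at"],z,P),4))
print(read_time_s(), read_ft_force())
E
```

```text
[ 0.4   0.17 -0.33  1.71  0.06  1.27 -1.59]
[ 0.64  0.2  -0.61  1.7   0.12  1.28  1.5 ]
[ 0.53  -0.102  0.33 ]
platform [238. 184.] 0.96 [ 0.5566 -0.0097  0.057 ]
platform [184.  64.] 0.32 [0.69   0.0288 0.057 ]
lock_grip [254. 284.] 0.82 [ 0.4348 -0.0156  0.0765]
block [386. 174.] 0.85 [ 0.5472 -0.1949  0.004 ]
block [212. 154.] 0.17 [0.5921 0.0325 0.004 ]
pad [380. 178.] 0.87 [ 0.5422 -0.188   0.    ]
pad [184.  66.] 0.26 [0.6998 0.0487 0.    ]
chip1 [212. 156.] 0.87 [0.5915 0.0129 0.065 ]
chip1 [268. 209.] 0.86 [ 0.5257 -0.0433  0.065 ]
chip1 [225. 211.] 0.8 [0.527  0.0095 0.065 ]
chip1 [153. 299.] 0.7 [0.4184 0.1227 0.065 ]
chip1 [227. 321.] 0.65 [0.3785 0.0315 0.065 ]
tray_in [116. 179.] 0.6 [0.5706 0.1681 0.004 ]
3.3167 [0.77375769 0.76470758 0.24596549]
```

View pics/c.png

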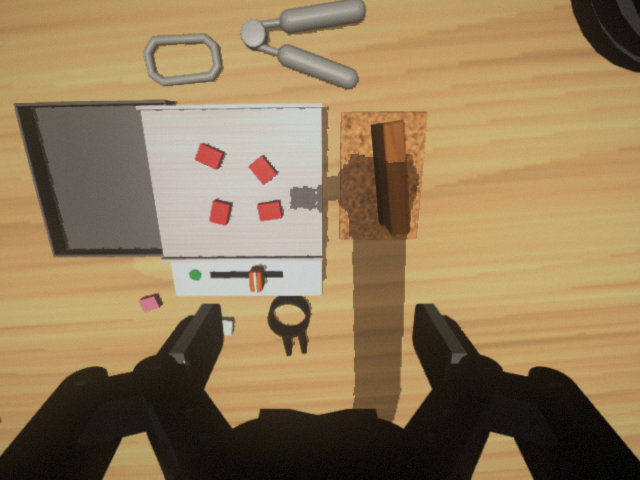

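The wrist view shows the block at ~[395,178], slightly rotated. The plate corners are at [138,107], [322,105], [322,257] and [163,258], and the grip is at [256,279]. I'll compute the yaws from these corners.

Run:
```python
from h import *
P=np.load("P.npy",allow_pickle=True).item()
g=lambda L,z:np.array([ray("w",p,z,P)[:2] for p in L])
def show(n,c):
    e=(c[0]-c[3]+c[1]-c[2])/2
    print(n,np.round(c,4).tolist(),"ctr",np.round(c.mean(0),4),"yaw",np.arctan2(e[1],e[0]),"len",np.linalg.norm(e))
show("plate",g([(138,107),(322,105),(322,257),(163,258)],.072))
show("pad",g([(340,112),(426,112),(420,239),(339,239)],.004))
show("block",g([(384,122),(404,120),(409,233),(391,234)],.072))
im=cv2.imread("pics/c.png"); cv2.imwrite("pics/c2.png",cv2.resize(im[95:300,120:440],None,fx=2.5,fy=2.5,interpolation=cv2.INTER_CUBIC))
```

```text
plate [[0.6498, 0.0818], [0.6352, -0.1154], [0.4623, -0.1023], [0.4765, 0.0932]] ctr [ 0.556  -0.0107] yaw -0.07048651325682165 len 0.1735442529952642
pad [[0.6301, -0.1389], [0.6217, -0.2477], [0.4524, -0.2424], [0.4616, -0.1275]] ctr [ 0.5415 -0.1891] yaw -0.049336165522922845 len 0.16910893021817255
block [[0.6128, -0.1811], [0.6132, -0.2028], [0.4846, -0.2087], [0.485, -0.1871]] ctr [ 0.5489 -0.195 ] yaw 0.046342704939637616 len 0.12835881267769797
```

View pics/c2.png

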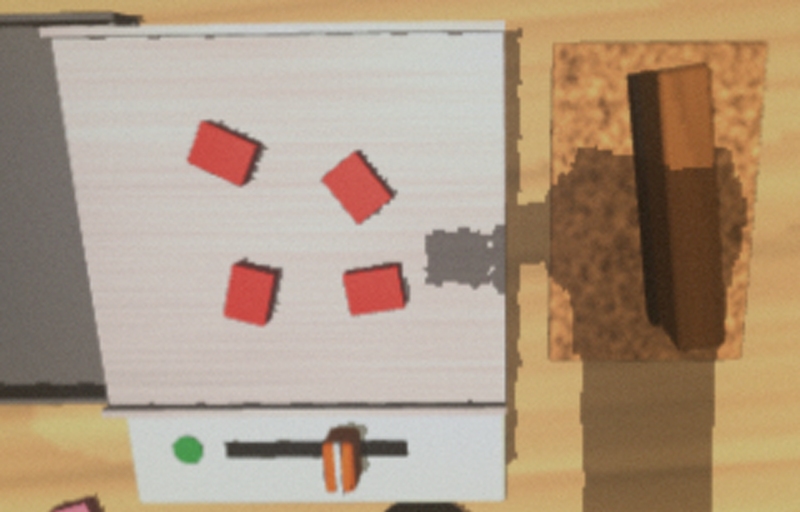

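```bash
cat >> h.py <<'E'
YS=-.072; C=np.array([.556,-.009])
def W(x,y,z):
    c,s=np.cos(YS),np.sin(YS); return [C[0]+c*x-s*y,C[1]+s*x+c*y,z]
B=np.array([.549,-.195]); YB=.046
E
python3 - <<'E'
from h import *
move_gripper(.06,50)
move_ptp([*B,.13],q(YB))
movel([*B,.052],speed=.12)
move_gripper(0.0,50)
print(read_finger_gap(),read_grasp_force(),read_ft_force(),read_eef_pos(),read_time_s())
movel([*B,.16],speed=.15)
print(read_finger_gap(),read_ft_force())
p=W(0,-.081,.16); move_ptp(p,q(YS))
P=camera_params("wrist");snap("wrist","d"); np.save("P.npy",P,allow_pickle=True)
print(read_time_s(),read_ft_force(),read_eef_pos(),p)
E
```

```text
0.023470936647347524 49.45218622684479 [-0.4639836   0.30400388  2.91039678] [ 0.54972987 -0.19524064  0.05294499] 5.7917
0.023628271813223693 [ 0.09800976  0.5359662  -1.32019977]
7.2083 [ 0.38224929 -1.10935165 -1.32376329] [ 0.54918396 -0.08982397  0.15862725] [np.float64(0.5501730375420918), np.float64(-0.08979013868359262), 0.16]
```

View pics/d.png

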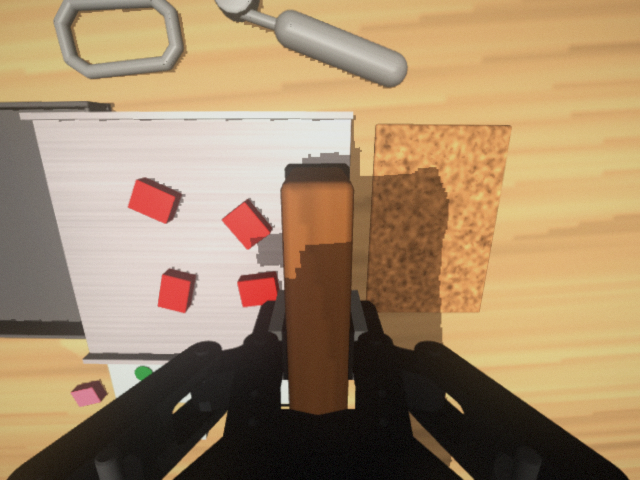

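The block is held square over the plate's right strip, and the chips all lie to its left ([150,200], [247,222], [175,290], [258,290]). Next: lower it lightly and sweep.

Run:
```python
from h import *
f0=read_ft_force()[2]
movel(W(0,-.081,.120),q(YS),speed=.1)
z=.120
while z>.1115:
    z-=.001; movel(W(0,-.081,z),speed=.03)
    f=read_ft_force()[2]-f0
    if f>2: break
print("contact",z,f,read_eef_pos())
z+=.0012
for y in(-.081,-.03,.02,.06,.094):
    movel(W(0,y,z),q(YS),speed=.08); print(y,np.round(read_ft_force(),1),np.round(read_eef_pos(),4))
pause(.2)
print(read_time_s(),read_finger_gap())
snap("side","e1")
movel(W(0,.07,z),speed=.1);movel(W(0,.05,z+.06),speed=.2)
a=read_camera("wrist");b=read_camera("side");c=read_camera("scene")
cv2.imwrite("pics/e.png",np.hstack([cv2.resize(b[100:460,150:500],(400,411)),cv2.resize(c[150:420,120:480],(400,411))])[...,::-1])
```

```text
contact 0.11299999999999999 6.109679734855241 [ 0.55025421 -0.08977856  0.11393446]
-0.081 [-0.8  0.4  0.1] [ 0.5502 -0.0898  0.114 ]
-0.03 [-0.2 -0.4 -1.9] [ 0.5537 -0.039   0.1141]
0.02 [-0.6 -0.3 -1.2] [0.5574 0.0108 0.1142]
0.06 [ 0.4 -0.5 -2.1] [0.5602 0.0513 0.1142]
0.094 [-0.  -0.5 -2.1] [0.5626 0.0855 0.1141]
12.75 0.023269462076574245
```

View pics/e.png

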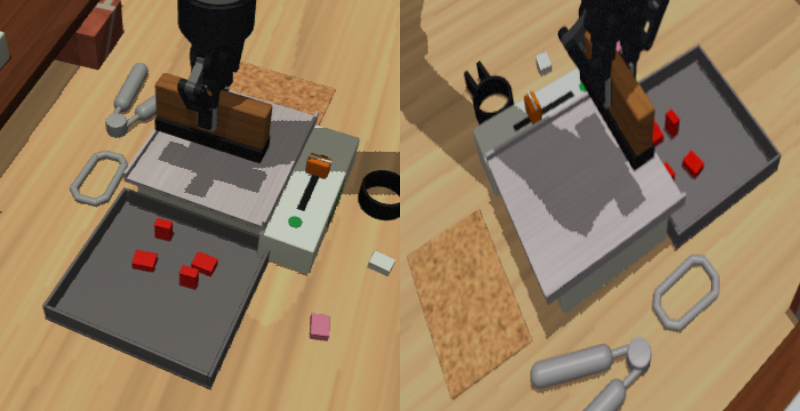

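All four chips are in the tray and the plate is clear. Next: return the block.

Run:
```python
from h import *
movel(W(0,-.18,.17),q(YS),speed=.2)
f0=read_ft_force()[2]
movel(W(0,-.18,.058),q(YS),speed=.12)
z=.058
while z>.050:
    z-=.001; movel(W(0,-.18,z),speed=.03)
    f=read_ft_force()[2]-f0
    if f>2: break
print("contact",z,f)
move_gripper(.06); pause(.1)
movel(W(0,-.18,.16),speed=.2)
print(read_finger_gap(),read_time_s())
move_gripper(0.0)
move_ptp(W(-.115,-.075,.16),q(YS))
P=camera_params("wrist");a=read_camera("wrist")
for r in tip_of("wrist","lock_grip")[:2]: print(r,ray("wrist",r["at"],.0765,P))
b=read_camera("side")
cv2.imwrite("pics/f.png",np.hstack([cv2.resize(a,(440,330)),cv2.resize(b[100:400,200:500],(330,330))])[...,::-1])
print(read_time_s())
```

```text
contact 0.052 6.719894012105675
0.060305732354707264 18.925
20.3417
```

View pics/f.png

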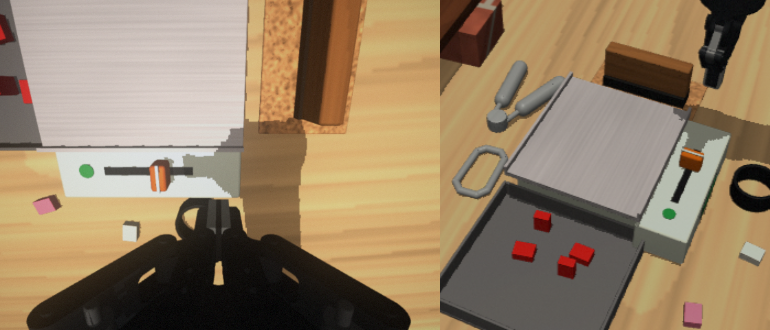

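The block stands on the pad. The grip shows at [233,259] in wrist pixels, with a clear lane on its right side. Next: push it toward the green dot.

Run:
```python
from h import *
g=ray("wrist",(231,261),.0765); d=g[:2]-C
c,s=np.cos(YS),np.sin(YS); print("grip scale",c*d[0]+s*d[1],-s*d[0]+c*d[1])
movel(W(-.115,-.07,.0775),speed=.12)
f0=np.array(read_ft_force()); print(f0)
u=np.array([-s,c,0]); y=-.07
while y<.05:
    y+=.004 if y<.0 else .002
    movel(W(-.115,y,.0775),speed=.06)
    f=-(np.array(read_ft_force())-f0)@u
    print(round(y,3),round(f,1),end="; ")
    if f>10: break
pause(.2); print(read_eef_pos(),read_ft_force(),read_time_s())
b=read_camera("side");
movel(W(-.115,y-.012,.0775),speed=.08)
movel(W(-.115,y-.03,.2),speed=.25)
move_ptp(W(-.14,-.12,.22),q(YS))
a=read_camera("wrist");b=read_camera("side")
cv2.imwrite("pics/g.png",np.hstack([cv2.resize(a,(440,330)),cv2.resize(b[100:400,200:500],(330,330))])[...,::-1])
print(read_time_s())
```

```text
grip scale -0.11693266419448983 -0.018358141324174786
[-0.06967054 -0.46422161  0.33456038]
-0.066 -0.4; -0.062 -1.1; -0.058 -0.8; -0.054 -0.3; -0.05 -0.3; -0.046 -1.0; -0.042 -0.7; -0.038 -0.5; -0.034 0.2; -0.03 1.9; -0.026 1.0; -0.022 0.5; -0.018 -0.2; -0.014 0.6; -0.01 0.8; -0.006 -0.3; -0.002 0.6; 0.002 0.8; 0.004 0.2; 0.006 2.6; 0.008 1.5; 0.01 1.8; 0.012 2.2; 0.014 1.9; 0.016 4.2; 0.018 8.3; 0.02 12.0; [0.44227798 0.01384533 0.07754862] [ -1.33039819 -12.09328491   2.56408878] 28.1333
29.7583
```

View pics/g.png

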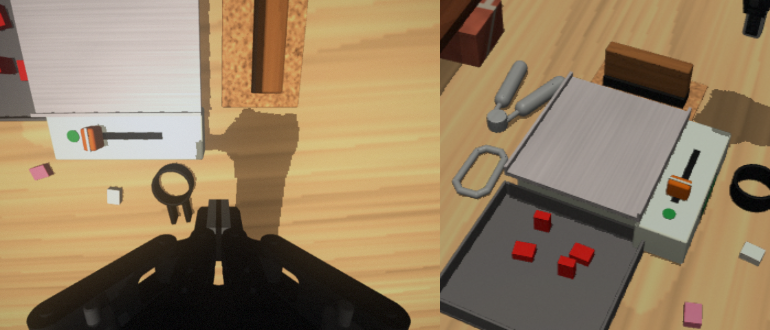

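The grip now sits next to the green dot (wrist crop [92,139]), and the force rose steeply as it would at a stop. I'll check its position numerically before handing in.

Run:
```python
from h import *
c,s=np.cos(YS),np.sin(YS)
for cam in("wrist","side","scene"):
    read_camera(cam)
    for n,z in(("lock_grip",.0765),("block",.004)):
        for r in tip_of(cam,n)[:1]:
            d=ray(cam,r["at"],z)[:2]-C; print(cam,n,np.round(r["at"]),round(r["confidence"],2),c*d[0]+s*d[1],-s*d[0]+c*d[1])
for p in((73,136),): 
    d=ray("wrist",np.array(p)*640/440,.051)[:2]-C; print("dot",c*d[0]+s*d[1],-s*d[0]+c*d[1])
for p in((162,135),):
    d=ray("wrist",np.array(p)*640/440,.051)[:2]-C; print("slot right end",c*d[0]+s*d[1],-s*d[0]+c*d[1])
b=read_camera("side");cv2.imwrite("pics/i.png",cv2.resize(b[230:340,370:480],(600,600),interpolation=cv2.INTER_CUBIC)[...,::-1])
print(read_time_s())
```

```text
wrist lock_grip [129. 203.] 0.75 -0.11687401884498545 0.03508568302799293
wrist block [385.  64.] 0.86 -0.001597232050552044 -0.18065997010040588
side lock_grip [415. 259.] 0.8 -0.11113465572149074 0.02892046978681042
side block [383. 180.] 0.67 0.005487689158292613 -0.183578072624414
scene lock_grip [266. 202.] 0.51 -0.11962881375583846 0.034491868744073895
scene block [175. 342.] 0.57 -0.005789456105960692 -0.18538849551970216
dot -0.1168312412156857 0.06911180444782399
slot right end -0.11571373297781215 -0.04747330071671649
30.2583
```

View pics/i.png

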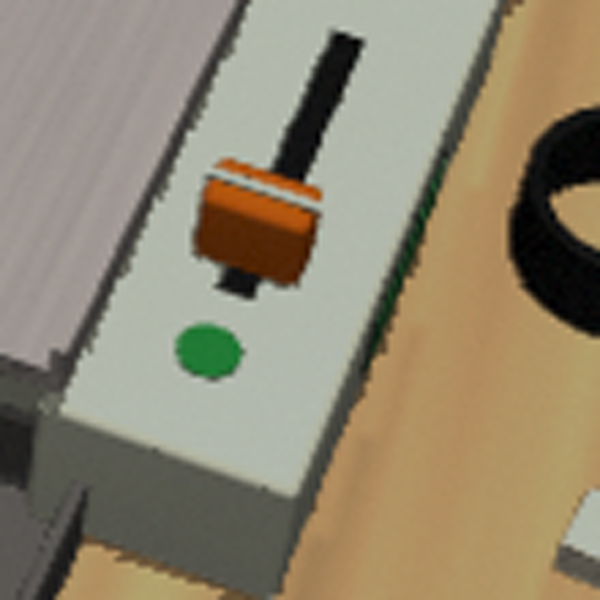

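The grip reads at +0.035 m in the scale frame. That matches the end stop: the slot spans ±47 mm, and the force rose to 12 N there against about 2.5 N of sliding friction.

```bash
python3 -c "
from h import *
print(sign_off())"
```

```text
the job is handed in; nothing more can be done
None
```

The job is handed in at about 30 s of robot time: all four chips are in the tray, the block stands released on its pad, the lock grip is pushed home to the green-dot stop, and the clip, carabiner and trainer were left alone.

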